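# Take the temperature of the frozen fish

## Robot

A 7-joint arm with a two-finger parallel gripper is mounted at the origin on the work surface. World frame = base frame: x ahead of the robot, y to its left, z up, the work surface at z = 0. Lengths are in m, angles in rad, forces in N, time in s.
With the tool pointing down it reaches from about 0.425 to 0.875 m from the base axis. Payload 4.7 kg.
Tool frame: the origin (TCP) lies midway between the tips of the shut fingers; the grasp point (between the pads) lies 19 mm behind it; z points along the fingers, y is the line along which they close (so a half turn about z gives the same grasp; the last joint's range is limited). The gripper opens to 87 mm and grips with 3 to 60 N. Pads are 19 mm wide; open, the fingers measure 117 mm over their backs; the gripper's body (75 mm by 190 mm) begins 51 mm behind the grasp point.
Start: joints at [1.309, 0.321, -0.07, 1.45, 0.023, 1.371, -0.057], TCP at [0.177, -0.625, 0.223] pointing down, gripper open.
Joint ranges: [-2.86, 2.86], [-0.3, 2.09], [-1.38, 1.24], [0.06, 2.45], [-1.56, 4.7], [0.09, 2.05], [-2.69, 2.69]. Speed limits (rad/s): [2.57, 2.57, 3.14, 3.14, 3.14, 3.14, 3.14].

## Interface

Orientations are given as a rotation vector (axis times angle).
In Python, from bench import ctrl gives the robot as it stands. The module is installed in compiled form; this text tells all that it offers.
- The arm moves only by the shell command python3 -m handwheel 'ROWS' [FORCE]. ROWS is JSON, a list of rows, each a list of 7 numbers: the finger opening in m, from 0 to 0.087, then the shift along the tool's x, y, z in m, then the turn, a rotation vector about the tool's x, y, z in degrees. A call has 1 to 12 rows; each row shifts and turns the commanded pose from where the row before left it, along the tool's axes as they then stand; what a row does not reach is not made up. A row lasts 1/8 s, in which the tool goes at most 62.5 mm and 10.7 degrees, less where a joint would pass 70% of its speed; a pose out of reach is approached as far as the arm can. A call is refused whole if a number of a shift passes 0.0625 or a number of a turn 10.7, either way. A call with a gripper value outside its range is refused whole. The fingers move at their own pace and stop on an object; FORCE is the grip in N (left out, the last holds). Time passes only in rows, so rows that do not move let the fingers close. It gives the time, the measured TCP pose, the force, the opening and the grip force at its end, in the units of the state.
- ctrl.get_state(): the state, without advancing time (a new reading comes with each control period).
- ctrl.get_image(name): name is "scene" or "top" or "wrist"; returns (picture, depth): 480x640x3 uint8, blue, green, red; 480x640 float32, m along the optical axis (not along the pixel's ray), 0 where there is no reading.
- ctrl.camera_info(name): a dict with "intrinsics" (3x3 intrinsics, pixels), "D" ([k1, k2, p1, p2, k3] as OpenCV has them; the pictures are not rectified), "R" (3x3) and "t" (3): a world point X has camera coordinates R X + t. Camera axes: x right, y down, z forward; pixel columns grow to the right and rows downward; lengths in m; the calibration is good to about 2 mm. A picture is of the moment at which its call begins: read the wrist's pose just before it. camera_info takes no time and is no camera call; for the wrist camera it gives the pose at the moment of the call.
- ctrl.close_job(): hands the job in; it is judged then, once.
The state is a dict: "time": time; "joint_positions": joint angles; "qd": joint speeds; "joint_torque": joint torques, N m; "position": TCP position; "tool_rot": TCP orientation; "ft_force": force on the tool from outside, world axes, zero at the start; "torque": the same for the moment, N m; "grip_width": opening from 0.0 (shut) to 1.0 (fully open); "grip_force": force on a finger pad.
Only numpy, scipy, OpenCV 4.12 (cv2) and the standard library are available. Lean on these libraries where they do the work, as an engineer would, in place of code of your own. Each camera call takes 0.05 s, during which the arm holds its last target. There are 200 camera calls.

## Task

Check how cold the fish in the open tub is: lift the steel tongs out of that tub and hang them astride the bar of the utensil rail, one leg each side, and let go. Then draw the infrared thermometer up out of its stand, turn it nose-down (about 50 degrees below level) and aim it at the middle of the fish with the lens about 12 cm from them, so that the spot where its sighting beams meet lies on the fish. Finish while still holding it there, steady in the gripper and clear of everything else; the thermometer must never touch the tubs or the food, and the tubs and the cup on the scale stay where they stand.

Things in the scene. Friction and masses are not known exactly. Their poses are not given: they have to be found in the camera images.
- tub_fish: Clear square tub of small silver fish, frozen hard: 120 x 120 mm, 110 high, 130 over the rim, wall 3; loose, 0.75 kg. Origin: centre of its underside, z up. Fish packed to 62 mm (backs 71 mm) except a 39 mm wide strip along the +x wall, only 35 mm high, where the tongs stand. Three like tubs stand in a row across the counter, swapping places, at least 5 mm apart.
- fish_mid (a point): The middle of the packed fish, 62 mm above the underside of the tub, 19.5 mm from the tub's centre towards its -x wall: where to aim.
- tongs: One-piece stainless tongs (they do not close), 145 mm long, 90 g: upside-down U of 18 x 3 mm strip. Origin midway between the tips; z from tips to bend, y from leg to leg. At z = 86 to 136 mm the legs are parallel, 36 mm outside, 30 inside: grip here along y. Tips 60 mm apart outside. At first tips down in the fish tub, tilted 12 degrees about y against its +x wall, top about 70 mm above the rim.
- tongs_bend (a point): Inner face of the bend of the tongs, at z = 142 mm of the tongs: this face rests on the bar.
- tongs_tip_a (a point): Tip of the tongs' leg on their +y side.
- tongs_tip_b (a point): Tip of the tongs' leg on their -y side.
- rail: Stainless utensil rail fixed to the counter: level round bar, 12 mm thick, along its own x on two posts at x = -150 and +150 mm with low feet. Bar axis 162 mm, bar top 168 mm above the counter. Origin on the counter under the bar's middle, z up. A strainer hangs at x = 90 to 146 mm; a thin tie rod runs 24 mm above the counter. The rest of the bar is free.
- rail_mid (a point): Middle of the rail's bar, on its axis.
- stand: Grey bench stand of the thermometer, fixed: base plate 110 x 100 x 12 mm with an open-topped pocket in its middle, 41 x 35 mm inside, wall 5 mm, mouth 67 mm above the counter, pocket floor 12 mm above the counter. Origin: centre of the underside, z up, x and y along the plate.
- thermo: Yellow and black pistol-shaped infrared thermometer, 0.22 kg, loose, upright in the stand, lower 55 mm of the handle in the pocket (3 mm play): lift straight up. Origin: centre of the handle's foot; z up the handle, nose towards -x. Handle 36 x 30 mm. Level body on top: x = -95 to 55, 42 mm wide in y, z = 100 to 145 mm; round nose to x = -112. Centre of mass about x = -10, z = 90 mm.
- thermo_lens (a point): Centre of the lens at the front of the thermometer's nose (x = -112, z = 122.5 mm of the thermometer).
- thermo_spot (a point): The point on the lens axis 120 mm ahead of the lens where the sighting beams meet (x = -232, z = 122.5 mm of the thermometer).
- tub_mussels: A like tub full of mussels, to be left alone (loose, 130 mm over the rim, 110 mm high, origin: centre of its underside).
- tub_prawns: A like tub full of pink prawns, to be left alone (loose, same size and origin).
- cup: Clear cup, 80 mm wide and 85 mm high, loose, standing on the black digital scale at the back of the counter (150 x 125 mm); leave alone. Origin: centre of its underside.
Mind the look-alikes: they are no part of the job. What is shaped like the thermo but orange is not meant.

How it is judged:
On the way, in this order (a step that is already met when the one before it is completed fails the run):
1. the tongs hang astride the bar of the rail, one leg on each side, and have been let go (y of tongs_bend in the frame of rail between -0.02 and 0.02 m and x of tongs_bend in the frame of rail between -0.14 and 0.14 m and z of tongs_bend in the frame of rail between 0.155 and 0.185 m and ((y of tongs_tip_a in the frame of rail above 0.008 m and y of tongs_tip_b in the frame of rail below -0.008 m) or (y of tongs_tip_b in the frame of rail above 0.008 m and y of tongs_tip_a in the frame of rail below -0.008 m)) and angle between tongs's own z axis and vertical below 0.4 rad and contact force between tongs and rail above 0.1 N and contact force between tongs and the arm below 0.05 N and contact force between tongs and the fingers below 0.05 N), for 0.3 s.
2. the thermometer has been drawn clear of its stand in the gripper (z of thermo in the frame of stand above 0.07 m and contact force between thermo and stand below 0.05 N and contact force between thermo and the fingers above 1 N), for 0.1 s.
At the end, for the whole second after the job is handed in: Thermometer held still in the gripper, nose at least 40 degrees below level, the beams' meeting point within 35 mm of the middle of the fish, touching nothing else; tongs hang free astride the bar (bend within 20 mm of its line, a tip each side); tubs upright, within 40 mm of their starts (all of step 1 and distance between thermo_spot and fish_mid below 0.035 m and angle between thermo's own x axis and vertical below 0.873 rad and contact force between thermo and the fingers above 1 N and linear speed of thermo below 0.03 m/s and angular speed of thermo below 0.2 rad/s and contact force between thermo and tub_fish below 0.1 N and contact force between thermo and tub_mussels below 0.1 N and contact force between thermo and tub_prawns below 0.1 N and contact force between thermo and stand below 0.1 N and contact force between thermo and rail below 0.1 N and contact force between thermo and tongs below 0.1 N and distance of each of tub_fish, tub_mussels, tub_prawns from where it was at the start of the episode below 0.04 m and angle between each of tub_fish, tub_mussels, tub_prawns's own z axis and vertical below 0.15 rad); the arm keeps its last pose, push and grip.
It fails at once if the thermometer touches a tub or the food (contact force between thermo and tub_fish above 0.5 N or contact force between thermo and tub_mussels above 0.5 N or contact force between thermo and tub_prawns above 0.5 N).
It fails at once if a tub is dragged more than 40 mm or tipped (distance of any of tub_fish, tub_mussels, tub_prawns from where it was at the start of the episode above 0.04 m or angle between any of tub_fish, tub_mussels, tub_prawns's own z axis and vertical above 0.35 rad).
It fails at once if the cup on the scale is knocked away (distance of cup from where it was at the start of the episode above 0.03 m).
It also fails if it takes over 58 s, if anything falls off the work surface, if the arm or the gripper's body presses on something with over 40 N, if the wrist force passes 120 N, or if a joint passes its speed limit or range.

## Working session

There is one attempt and no reset: what is moved stays moved. The work goes in short steps, Python scripts to look and compute and a shell command to move; the robot and the scene stay as the last step left them, time stands still between calls to the robot, and variables do not carry over. Pictures are saved under pics/ and viewed, at most 10 in all, crops included, and the job is handed in when it is done.

```bash
mkdir -p pics; python3 - <<'E'
from bench import ctrl
import cv2,numpy as np
print(ctrl.get_state())
for n in("scene","top"):
    p,d=ctrl.get_image(n); cv2.imwrite(f"pics/{n}0.png",p); np.save(f"pics/{n}0.npy",d)
    print(n,{k:np.round(v,4).tolist() for k,v in ctrl.camera_info(n).items()})
E
```

```text
{'time': 0.0, 'joint_positions': array([ 1.30913981,  0.32180149, -0.07009577,  1.45169274,  0.0226118 ,
        1.37079255, -0.0569401 ]), 'qd': array([ 7.02515379e-04, -4.18383445e-04, -1.88176635e-03, -5.80291483e-04,
        9.44120701e-06,  3.00868974e-04, -2.03151615e-03]), 'joint_torque': array([-3.08749259e-04, -4.91285169e+01, -4.04254971e-01, -3.12527347e+01,
       -6.40660571e-02,  4.36868286e-02,  1.90952210e-04]), 'position': array([ 0.17678014, -0.62491594,  0.22146667]), 'tool_rot': array([-3.10992436e+00, -4.31534791e-01,  5.78117444e-04]), 'ft_force': array([-1.27017753,  0.3056954 ,  0.89066084]), 'torque': array([0.03476288, 0.01509448, 0.04269584]), 'grip_force': 0.0, 'grip_width': 1.0020235932811534}
scene {'intrinsics': [[555.0081, 0.0, 312.6868], [0.0, 555.0081, 241.502], [0.0, 0.0, 1.0]], 'D': [0.0133, 0.0, 0.0, 0.0, 0.0], 'R': [[-0.7278, 0.6858, -0.0071], [0.5969, 0.6283, -0.4989], [-0.3376, -0.3673, -0.8666]], 't': [0.3661, -0.2366, 1.6364]}
top {'intrinsics': [[521.8133, 0.0, 320.2316], [0.0, 521.8133, 244.9064], [0.0, 0.0, 1.0]], 'D': [-0.1125, 0.0, 0.0, 0.0, 0.0], 'R': [[-0.0049, -1.0, 0.0038], [-0.9877, 0.0043, -0.1563], [0.1562, -0.0045, -0.9877]], 't': [-0.0112, 0.4879, 1.4359]}
```

View pics/scene0.png

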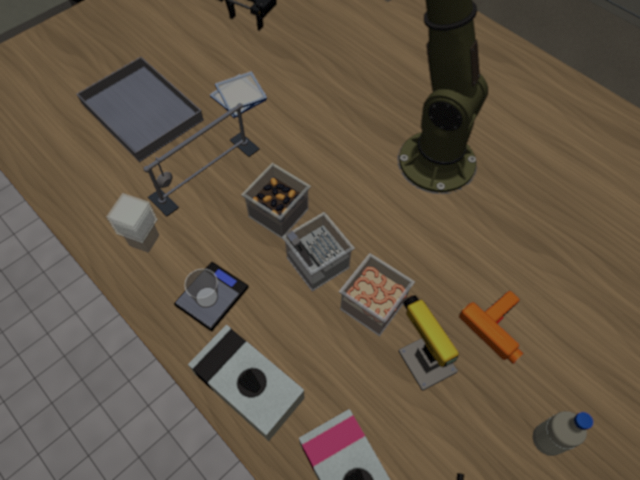

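View pics/top0.png

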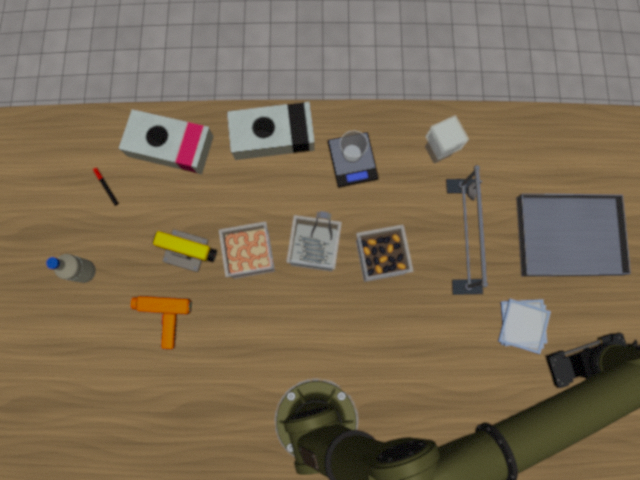

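Scene: fish tub in the middle (top px 315,243) with the tongs at (320,220). The mussels are at (384,252), the prawns at (246,249), and the rail runs from (476,175) to (484,285). There are two pistol shapes. The yellow/black one stands upright in the grey stand at (185,247) and matches the description. The orange one lies at (165,315) and is the look-alike. I'll confirm in an enlarged crop.

```bash
cat > h.py <<'E'
from bench import ctrl
import cv2,numpy as np
from scipy.spatial.transform import Rotation as Ro
def px2w(info,uv,z):
    n=cv2.undistortPoints(np.array(uv,float).reshape(-1,1,2),info["intrinsics"],np.array(info["D"]))[:,0]
    R,t=info["R"],np.ravel(info["t"]); c=-R.T@t; r=np.c_[n,np.ones(len(n))]@R
    z=np.broadcast_to(z,len(n)); return c+r*((z-c[2])/r[:,2])[:,None]
def w2px(info,X):
    return cv2.projectPoints(np.array(X,float).reshape(-1,1,3),cv2.Rodrigues(np.array(info["R"]))[0],np.ravel(info["t"]),info["intrinsics"],np.array(info["D"]))[0][:,0]
def crop(p,u,v,w,h,s): return cv2.resize(p[v:v+h,u:u+w],None,fx=s,fy=s,interpolation=cv2.INTER_CUBIC)
E
python3 - <<'E'
from h import *
p=cv2.imread("pics/top0.png")
a=crop(p,145,205,200,75,4); b=crop(p,340,160,160,140,2)
o=np.zeros((590,800,3),np.uint8); o[:300]=a; o[305:585,:320]=b
s=cv2.imread("pics/scene0.png"); o[305:585,330:790]=cv2.resize(s[225:365,250:480],None,fx=2,fy=2,interpolation=cv2.INTER_CUBIC)
cv2.imwrite("pics/c1.png",o)
E
```

```text
(no output)
```

View pics/c1.png

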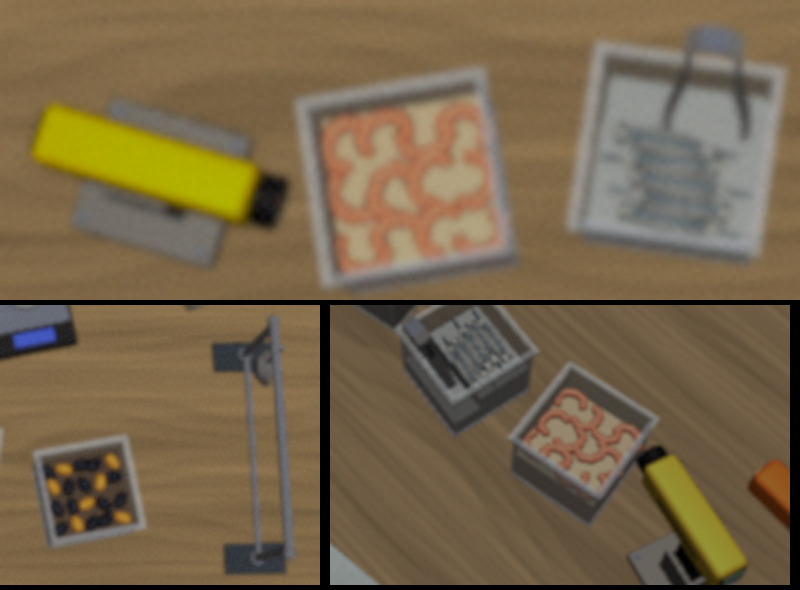

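The crop confirms the yellow/black thermometer upright in the grey stand, nose at (283,200) in the crop, pointing at the prawns. The fish tub rim corners are (597,42), (787,67), (762,260) and (570,230), with the tongs bend at (716,40). The rail bar runs (275,318) to (291,555), with the strainer at its far end.

```bash
python3 - <<'E'
from h import *
np.set_printoptions(precision=4,suppress=True)
I=ctrl.camera_info("top"); d=np.load("pics/top0.npy")
print("cam",-I["R"].T@np.ravel(I["t"]))
A=lambda l:np.array(l)/4+[145,205]-.375
B=lambda l:(np.array(l)-[0,305])/2+[340,160]-.25
def show(n,uv,z):
    w=px2w(I,uv,z); print(n,w[:,:2].tolist() if 0 else w[:,:2].round(4).tolist(),"mean",w.mean(0)); return w
ang=lambda v:np.degrees(np.arctan2(v[1],v[0]))
for n,uv in(("fish",A([(597,42),(787,67),(762,260),(570,230)])),("prawn",A([(297,98),(487,68),(518,262),(322,288)])),("mussel",B([(34,452),(127,436),(146,530),(50,547)]))):
    w=show(n,uv,.11); print(" yaw x",ang(w[0]+w[1]-w[2]-w[3]),"y",ang(w[0]+w[3]-w[1]-w[2])-90)
w=show("tongs top",A([(691,28),(742,28),(690,50),(742,54)]),.18); print(ang(w[0]+w[2]-w[1]-w[3])-90)
w=show("thermo",A([(52,103),(33,155),(245,222),(262,170)]),.157);print(ang(w[0]+w[1]-w[2]-w[3]))
w=show("nose",A([(283,200)]),.1345)
w=show("stand",A([(113,98),(250,140),(212,265),(73,225)]),.012);print(ang(w[0]+w[3]-w[1]-w[2]))
w=show("bar",B([(275,320),(291,555)]),.165);print(ang(w[0]-w[1]),np.linalg.norm(w[0]-w[1]))
# depths
K=I["intrinsics"]
def dep(uv):
    u,v=np.round(uv).astype(int); z=d[v-1:v+2,u-1:u+2]; z=np.median(z[z>0]) if (z>0).any() else 0
    n=cv2.undistortPoints(np.array([[[u,v]]],float),K,np.array(I["D"]))[0,0]
    return I["R"].T@(np.array([n[0],n[1],1])*z-np.ravel(I["t"]))
for n,uv in(("tongs",A((716,38))),("tongs2",A((716,30))),("bar",B((283,450))),("bar2",B((288,520))),("thermo",A((150,160))),("fish",A((680,180))),("table",A((550,150))),("rim",A((581,150)))): print(n,dep(uv))
E
```

```text
cam [ 0.2575 -0.0069  1.4945]
fish [[0.5586, 0.0579], [0.5407, -0.0707], [0.4096, -0.0526], [0.4303, 0.0756]] mean [0.4848 0.0026 0.11  ]
 yaw x -7.858347573647189 y -8.538043985253793
prawn [[0.521, 0.2612], [0.541, 0.1324], [0.4089, 0.1102], [0.3919, 0.2412]] mean [0.4657 0.1862 0.11  ]
 yaw x 9.181041824993887 y 8.113101257690701
mussel [[0.5079, -0.1118], [0.5295, -0.2386], [0.4013, -0.2604], [0.3794, -0.1312]] mean [ 0.4545 -0.1855  0.11  ]
 yaw x 9.10457322769997 y 9.65189003218427
tongs top [[0.5523, -0.0059], [0.5522, -0.0388], [0.5378, -0.0052], [0.5351, -0.0386]] mean [ 0.5443 -0.0221  0.18  ]
-2.5003177359954094
thermo [[0.5097, 0.415], [0.475, 0.4262], [0.4304, 0.2841], [0.4645, 0.2739]] mean [0.4699 0.3498 0.157 ]
72.40118439851823
nose [[0.4478, 0.264]] mean [0.4478 0.264  0.1345]
stand [[0.5404, 0.4156], [0.5089, 0.3137], [0.4181, 0.3387], [0.4473, 0.4413]] mean [0.4787 0.3773 0.012 ]
73.4695179858024
bar [[0.6767, -0.4349], [0.3617, -0.4386]] mean [ 0.5192 -0.4367  0.165 ]
0.6872624741754738 0.3149956521497766
tongs [ 0.5461 -0.0229  0.1796]
tongs2 [ 0.5519 -0.023   0.177 ]
bar [ 0.4998 -0.4338  0.1673]
bar2 [ 0.4076 -0.4369  0.1674]
thermo [0.4701 0.3479 0.1587]
fish [0.4684 0.0012 0.0717]
table [ 0.503   0.0973 -0.0002]
rim [0.4852 0.0683 0.1072]
```

```bash
cat >> h.py <<'E'
def pose(p,yaw,tilt): return np.array(p),Ro.from_euler('ZY',[yaw,tilt],degrees=True)*Ro.from_euler('x',180,degrees=True)
def cur():
    s=ctrl.get_state(); return np.array(s["position"]),Ro.from_rotvec(s["tool_rot"]),s
def plan(T,C=None):
    """turn (deg, tool axes) first, then shift (m, in the turned tool axes)"""
    p,R,s=cur()
    if C: p,R=C
    print("from",p.round(4),"turn",np.degrees((R.inv()*T[1]).as_rotvec()).round(2),"then shift",T[1].inv().apply(T[0]-p).round(4)," shift-first",R.inv().apply(T[0]-p).round(4)); return T
E
python3 - <<'E'
from h import *
T=pose([.534,-.0207,.130],-7,12)
up=T[1].apply([0,0,-1])
C=None
p,R,_=cur()
P=(np.array([.177,-.625,.31]),R); plan(P); plan((T[0]+.15*up,T[1]),P)
E
```

```text
from [ 0.1768 -0.625   0.2216] turn [0. 0. 0.] then shift [ 0.0001 -0.0001 -0.0884]  shift-first [ 0.0001 -0.0001 -0.0884]
from [ 0.177 -0.625  0.31 ] turn [  2.29 -11.81  22.73] then shift [ 0.312  -0.6433 -0.0323]  shift-first [ 0.5369 -0.4721  0.034 ]
```

```bash
python3 -m handwheel '[[0.087,0,0,-0.03,0,0,0],[0.087,0,0,-0.03,0,0,0],[0.087,0,0,-0.028,0,0,0],[0.087,0,0,0,0.8,-3.9,7.6],[0.087,0,0,0,0.8,-3.9,7.6],[0.087,0,0,0,0.7,-4,7.5]]' && python3 -m handwheel '[[0.087,0.026,-0.0536,-0.0027,0,0,0],[0.087,0.026,-0.0536,-0.0027,0,0,0],[0.087,0.026,-0.0536,-0.0027,0,0,0],[0.087,0.026,-0.0536,-0.0027,0,0,0],[0.087,0.026,-0.0536,-0.0027,0,0,0],[0.087,0.026,-0.0536,-0.0027,0,0,0],[0.087,0.026,-0.0536,-0.0027,0,0,0],[0.087,0.026,-0.0536,-0.0027,0,0,0],[0.087,0.026,-0.0536,-0.0027,0,0,0],[0.087,0.026,-0.0536,-0.0027,0,0,0],[0.087,0.026,-0.0536,-0.0027,0,0,0],[0.087,0.026,-0.0536,-0.0027,0,0,0]]' && python3 -m handwheel '[[0.087,0,0,0,0,0,0],[0.087,0,0,0,0,0,0]]'; python3 - <<'E'
from h import *
T=pose([.534,-.0207,.130],-7,12)
plan((T[0]+.15*T[1].apply([0,0,-1]),T[1]))
i=ctrl.camera_info("wrist"); p,d=ctrl.get_image("wrist"); cv2.imwrite("pics/w1.png",p); np.save("pics/w1.npy",d); np.savez("pics/w1i",**i)
E
```

```text
time: 0.85
position: [0.1769, -0.6252, 0.3104]
tool_rot: [-3.106, 0.196, 0.329]
ft_force: [0.2, -0.1, -0.7]
grip_width: 0.995
grip_force: 0.0
time: 2.35
position: [0.5653, -0.0235, 0.2765]
tool_rot: [-3.107, 0.19, 0.326]
ft_force: [0.7, -0.6, 0.2]
grip_width: 0.999
grip_force: 0.0
time: 2.6
position: [0.5643, -0.0254, 0.2763]
tool_rot: [-3.108, 0.189, 0.328]
ft_force: [-0.4, -0.2, 0.5]
grip_width: 1.0
grip_force: 0.0
from [ 0.5643 -0.0254  0.2763] turn [0.11 0.03 0.02] then shift [ 0.0004 -0.001  -0.0005]  shift-first [ 0.0004 -0.001  -0.0005]
```

View pics/w1.png

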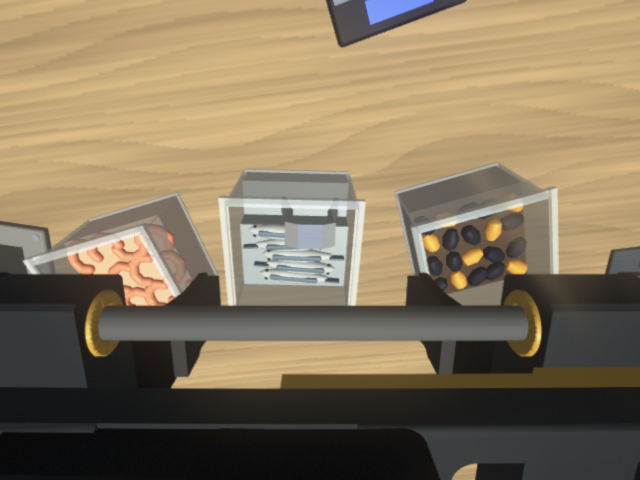

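The tongs' bend shows as a grey strip at about (285–335, 222–248), square with the tub's far rim (222,200)–(364,202).

```bash
python3 - <<'E'
from h import *
np.set_printoptions(precision=4,suppress=True)
i=dict(np.load("pics/w1i.npz")); d=np.load("pics/w1.npy"); p=cv2.imread("pics/w1.png")
w=px2w(i,[(285,222),(335,222),(335,250),(286,249)],[.1765,.1765,.1803,.1803]); print(w,w.mean(0))
a=w[0]+w[3]-w[1]-w[2]; print("yaw",np.degrees(np.arctan2(a[1],a[0]))-90)
r=px2w(i,[(221,201),(365,203)],.11); a=r[0]-r[1]; print(r,"yaw",np.degrees(np.arctan2(a[1],a[0]))-90)
print(d[228:248:4,290:335:8])
cv2.imwrite("pics/c2.png",crop(p,210,160,170,125,4.6))
E
```

```text
[[ 0.5598 -0.0046  0.1765]
 [ 0.5554 -0.0402  0.1765]
 [ 0.5347 -0.0381  0.1803]
 [ 0.54   -0.0025  0.1803]] [ 0.5475 -0.0213  0.1784]
yaw -7.709350966671366
[[ 0.558   0.0575  0.11  ]
 [ 0.5405 -0.0695  0.11  ]] yaw -7.881440095728578
[[0.2731 0.2684 0.2685 0.2689 0.2686 0.2756]
 [0.2737 0.2694 0.2684 0.2688 0.2691 0.2752]
 [0.2755 0.2701 0.2701 0.2697 0.2701 0.2769]
 [0.2742 0.2703 0.2699 0.271  0.2718 0.2781]
 [0.275  0.2708 0.2727 0.2717 0.2714 0.2779]]
```

View pics/c2.png

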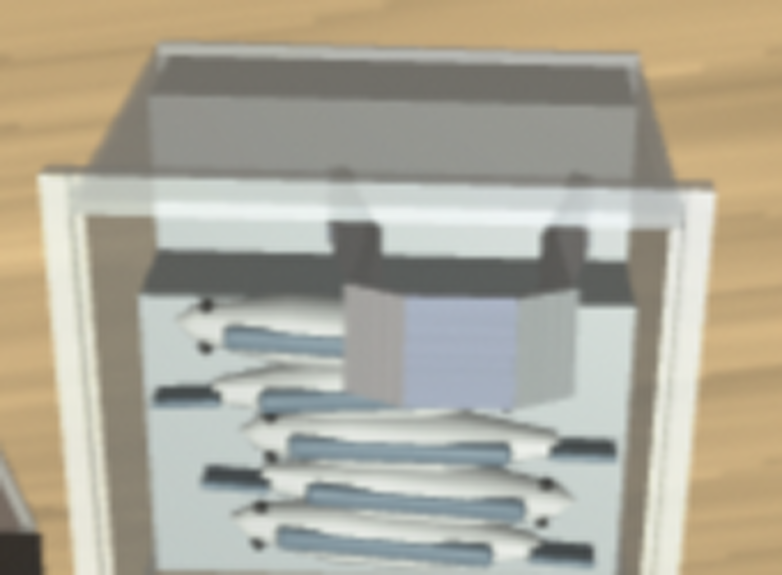

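```bash
python3 - <<'E'
from h import *
plan(pose([.5369,-.0199,.1295],-7.8,12))
E
```

```text
from [ 0.5642 -0.0264  0.2766] turn [0.28 0.01 0.69] then shift [ 0.0032 -0.0027  0.1497]  shift-first [ 0.0033 -0.0034  0.1496]
```

```bash
python3 -m handwheel '[[0.087,0.003,-0.003,0.03,0,0,0.7],[0.087,0,0,0.04,0,0,0],[0.087,0,0,0.04,0,0,0],[0.087,0,0,0.025,0,0,0],[0.087,0,0,0.0145,0,0,0],[0.087,0,0,0,0,0,0]]' && python3 -m handwheel '[[0.02,0,0,0,0,0,0],[0.02,0,0,0,0,0,0],[0.02,0,0,0,0,0,0],[0.02,0,0,0,0,0,0],[0.02,0,0,0,0,0,0],[0.02,0,0,0,0,0,0]]' 15
```

```text
time: 3.4
position: [0.5365, -0.0198, 0.1298]
tool_rot: [-3.107, 0.211, 0.328]
ft_force: [0.4, -0.1, 0.8]
grip_width: 1.004
grip_force: 0.0
time: 4.15
position: [0.5371, -0.0187, 0.1301]
tool_rot: [-3.107, 0.208, 0.326]
ft_force: [-0.6, 0.8, -0.1]
grip_width: 0.416
grip_force: 15.0
```

```bash
python3 - <<'E'
from h import *
p,R,_=cur(); A=(p+.18*R.apply([0,0,-1]),R); plan(A); B=plan(pose([.47,-.4373,.305],0.7,0),A); plan(pose([.47,-.4373,.126],0.7,0),B)
E
```

```text
from [ 0.5371 -0.0187  0.1301] turn [0. 0. 0.] then shift [-0.    0.   -0.18]  shift-first [-0.    0.   -0.18]
from [ 0.5742 -0.023   0.3061] turn [-0.66 11.95 -8.34] then shift [-0.1092  0.413   0.0011]  shift-first [-0.0465  0.4244  0.0126]
from [ 0.47   -0.4373  0.305 ] turn [0. 0. 0.] then shift [ 0.    -0.     0.179]  shift-first [ 0.    -0.     0.179]
```

```bash
python3 -m handwheel '[[0.02,0,0,-0.015,0,0,0],[0.02,0,0,-0.03,0,0,0],[0.02,0,0,-0.045,0,0,0],[0.02,0,0,-0.045,0,0,0],[0.02,0,0,-0.045,0,0,0],[0.02,0,0,0,-0.2,4,-2.8],[0.02,0,0,0,-0.2,4,-2.8],[0.02,0,0,0,-0.2,4,-2.8]]' && python3 -m handwheel '[[0.02,-0.008,0.03,0,0,0,0],[0.02,-0.012,0.045,0,0,0,0],[0.02,-0.012,0.045,0,0,0,0],[0.02,-0.012,0.045,0,0,0,0],[0.02,-0.012,0.045,0,0,0,0],[0.02,-0.012,0.045,0,0,0,0],[0.02,-0.012,0.045,0,0,0,0],[0.02,-0.012,0.045,0,0,0,0],[0.02,-0.01,0.045,0.001,0,0,0],[0.02,-0.007,0.023,0,0,0,0],[0.02,0,0,0,0,0,0],[0.02,0,0,0,0,0,0]]';python3 - <<'E'
from h import *
plan(pose([.47,-.4373,.305],0.7,0))
i=ctrl.camera_info("wrist"); p,d=ctrl.get_image("wrist"); q,_=ctrl.get_image("scene")
o=np.zeros((460,800,3),np.uint8); o[:,:400]=cv2.resize(p,(400,300))[0:300].copy().repeat(1,0) if 0 else np.vstack([cv2.resize(p,(400,300)),np.zeros((160,400,3),np.uint8)])
o[:300,400:]=crop(q,120,70,160,120,2.5); cv2.imwrite("pics/w2.png",o); cv2.imwrite("pics/w2full.png",p); np.savez("pics/w2i",**i)
E
```

```text
time: 5.15
position: [0.5745, -0.0226, 0.3073]
tool_rot: [-3.14, -0.024, -0.007]
ft_force: [0.9, 0.8, -1.0]
grip_width: 0.419
grip_force: 15.0
time: 6.65
position: [0.4721, -0.4349, 0.305]
tool_rot: [-3.139, -0.025, -0.003]
ft_force: [0.4, 1.1, -0.8]
grip_width: 0.417
grip_force: 15.0
from [ 0.4721 -0.4349  0.305 ] turn [-0.15 -0.12  0.23] then shift [-0.0022  0.0024 -0.    ]  shift-first [-0.0022  0.0024 -0.0001]
```

View pics/w2.png

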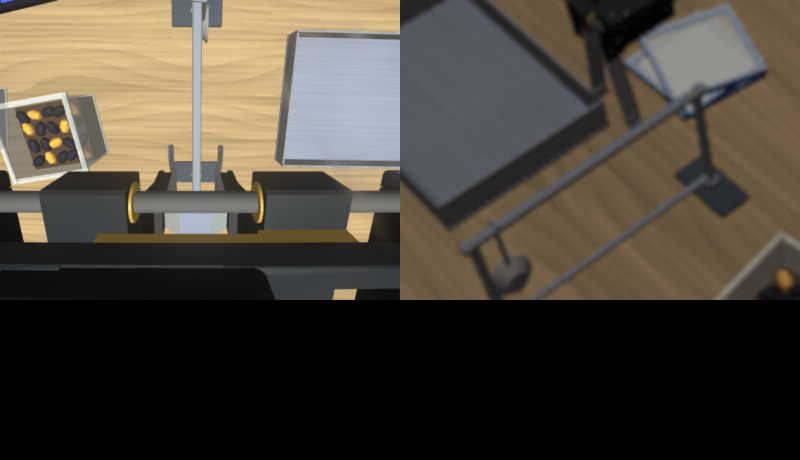

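The wrist view shows the bar running at x ≈ 196–197, between the tong tips at (172,148) and (226,148), so the tongs are above the bar and nearly centred.

```bash
python3 - <<'E'
from h import *
i=dict(np.load("pics/w2i.npz")); p=cv2.imread("pics/w2full.png")
g=p.astype(int); 
for v in (80,140,200):
    r=g[v,285:345]; s=r[:,2]-r[:,0]; x=np.where(s<25)[0]+285; m=(x.min()+x.max())/2; print(v,x.min(),x.max(),px2w(i,[(x.min(),v),(m,v),(x.max(),v)],.162)[:,:2].round(4).tolist())
E
```

```text
80 308 321 [[0.5881, -0.4288], [0.5882, -0.4338], [0.5883, -0.4387]]
140 308 321 [[0.5437, -0.4294], [0.5438, -0.4345], [0.5438, -0.4397]]
200 308 321 [[0.4957, -0.43], [0.4958, -0.4354], [0.4959, -0.4408]]
```

```bash
python3 -m handwheel '[[0.02,-0.001,0.001,0.03,0,0,0],[0.02,0,0,0.04,0,0,0],[0.02,0,0,0.04,0,0,0],[0.02,0,0,0.035,0,0,0],[0.02,0,0,0.02,0,0,0],[0.02,0,0,0.01,0,0,0],[0.02,0,0,0.004,0,0,0],[0.02,0,0,0.002,0,0,0],[0.02,0,0,0,0,0,0]]'
```

```text
time: 7.88
position: [0.4702, -0.4386, 0.1244]
tool_rot: [-3.141, -0.02, -0.003]
ft_force: [-0.3, -0.7, -1.0]
grip_width: 0.416
grip_force: 15.0
```

```bash
python3 -m handwheel '[[0.02,0,0,0.001,0,0,0],[0.02,0,0,0.001,0,0,0],[0.02,0,0,0,0,0,0]]'; python3 -m handwheel '[[0.02,0,0,0.001,0,0,0],[0.02,0,0,0.001,0,0,0],[0.02,0,0,0,0,0,0]]'
```

```text
time: 8.25
position: [0.4698, -0.4382, 0.1216]
tool_rot: [-3.14, -0.02, -0.002]
ft_force: [-0.1, -0.1, 0.4]
grip_width: 0.412
grip_force: 15.0
time: 8.62
position: [0.4699, -0.4383, 0.1213]
tool_rot: [-3.141, -0.02, -0.002]
ft_force: [-2.4, 1.5, 6.2]
grip_width: 0.415
grip_force: 15.0
```

```bash
python3 -m handwheel '[[0.02,0,0,-0.001,0,0,0],[0.06,0,0,0,0,0,0],[0.06,0,0,0,0,0,0],[0.087,0,0,0,0,0,0],[0.087,0,0,0,0,0,0]]'; python3 -m handwheel '[[0.087,0,0,-0.02,0,0,0],[0.087,0,0,-0.04,0,0,0],[0.087,0,0,-0.04,0,0,0],[0.087,0,0,-0.05,0,0,0],[0.087,0,0,-0.05,0,0,0],[0.087,0,0,0,0,0,0]]'
python3 - <<'E'
from h import *
p,d=ctrl.get_image("wrist"); q,_=ctrl.get_image("scene")
cv2.imwrite("pics/w3.png",np.hstack([cv2.resize(p,(400,300)),crop(q,120,70,160,120,2.5)]))
E
```

```text
time: 9.25
position: [0.4697, -0.4381, 0.1203]
tool_rot: [-3.14, -0.021, -0.001]
ft_force: [-0.7, 0.4, 0.0]
grip_width: 0.783
grip_force: 0.0
time: 10.0
position: [0.4715, -0.4396, 0.3279]
tool_rot: [3.135, 0.021, 0.015]
ft_force: [0.9, -0.7, -0.2]
grip_width: 1.002
grip_force: 0.0
```

View pics/w3.png

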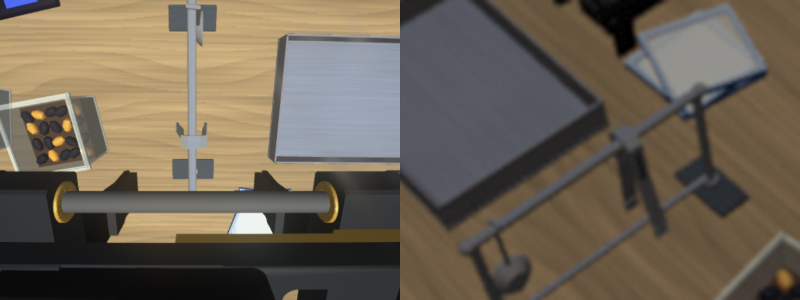

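The tongs now hang astride the bar at (193,140) in the wrist view, with one leg on each side in the scene view. Next is the thermometer.

```bash
python3 - <<'E'
from h import *
plan(pose([.473,.355,.30],73,0))
p,R,_=cur();plan((np.array([.473,.355,.30]),R))
E
```

```text
from [ 0.4698 -0.4385  0.3221] turn [  0.12  -0.11 -72.25] then shift [ 0.7597 -0.229   0.0221]  shift-first [ 0.0136 -0.7934  0.0218]
from [ 0.4698 -0.4385  0.3221] turn [0. 0. 0.] then shift [ 0.0136 -0.7934  0.0218]  shift-first [ 0.0136 -0.7934  0.0218]
```

```bash
python3 -m handwheel '[[0.087,0,-0.03,0,0,0,0],[0.087,0.001,-0.05,0,0,0,0],[0.087,0.001,-0.05,0,0,0,0],[0.087,0.001,-0.05,0,0,0,0],[0.087,0.001,-0.05,0,0,0,0],[0.087,0.001,-0.05,0,0,0,0],[0.087,0.001,-0.05,0,0,0,0],[0.087,0.001,-0.05,0,0,0,0],[0.087,0.001,-0.05,0,0,0,0],[0.087,0.001,-0.05,0,0,0,0],[0.087,0.001,-0.05,0,0,0,0],[0.087,0.001,-0.05,0,0,0,0]]'; python3 -m handwheel '[[0.087,0.001,-0.05,0.005,0,0,0],[0.087,0.001,-0.05,0.005,0,0,0],[0.087,0.001,-0.05,0.005,0,0,0],[0.087,0.001,-0.05,0.005,0,0,0],[0.087,0,-0.013,0.002,0,0,0],[0.087,0,0,0,0,0,-10.3],[0.087,0,0,0,0,0,-10.3],[0.087,0,0,0,0,0,-10.3],[0.087,0,0,0,0,0,-10.3],[0.087,0,0,0,0,0,-10.3],[0.087,0,0,0,0,0,-10.3],[0.087,0,0,0,0,0,-10.3]]'; python3 -m handwheel '[[0.087,0,0,0,0,0,0],[0.087,0,0,0,0,0,0]]'; python3 - <<'E'
from h import *
plan(pose([.473,.355,.30],73,0)); print(ctrl.get_state()["joint_positions"].round(2))
i=ctrl.camera_info("wrist"); p,d=ctrl.get_image("wrist"); cv2.imwrite("pics/w4.png",p); np.save("pics/w4.npy",d); np.savez("pics/w4i",**i)
E
```

```text
time: 11.6
position: [0.472, 0.1429, 0.3201]
tool_rot: [-3.141, -0.02, 0.002]
ft_force: [1.7, 0.2, -1.0]
grip_width: 1.002
grip_force: 0.0
time: 13.1
position: [0.4745, 0.353, 0.2986]
tool_rot: [2.523, 1.87, -0.001]
ft_force: [-0.7, -0.7, -0.8]
grip_width: 0.996
grip_force: 0.0
time: 13.35
position: [0.4744, 0.3539, 0.2991]
tool_rot: [2.531, 1.86, 0.001]
ft_force: [-0.9, 0.9, -0.7]
grip_width: 0.998
grip_force: 0.0
from [0.4744 0.3539 0.2991] turn [ 0.03 -0.02 -0.37] then shift [ 0.0006 -0.0017 -0.0009]  shift-first [ 0.0006 -0.0017 -0.0009]
[ 0.2   0.35 -1.14  1.45  0.32  1.54 -1.22]
```

View pics/w4.png

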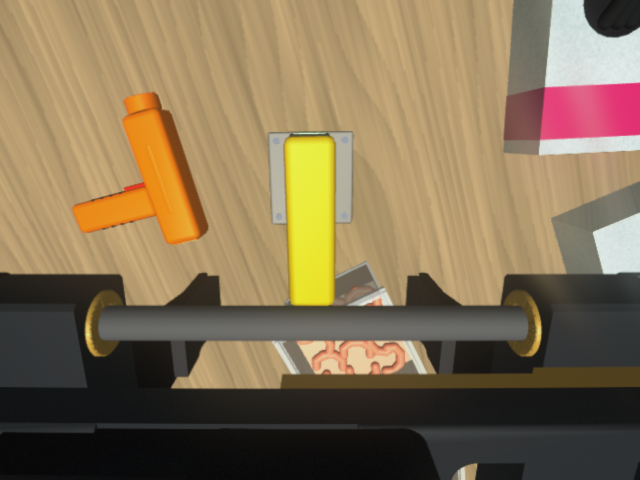

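The yellow body shows between (285,150)/(335,150) and (291,300)/(334,300), with its back edge at row 136. The stand plate is underneath at (270–352, 132–223). The orange one lies at left, (165,170).

```bash
python3 - <<'E'
from h import *
np.set_printoptions(precision=4,suppress=True)
i=dict(np.load("pics/w4i.npz")); p=cv2.imread("pics/w4.png").astype(int)
m=(p[:,:,2]>150)&(p[:,:,1]>140)&(p[:,:,0]<110); m[:,:270]=0;m[:,350:]=0
C=[]
for v in(160,190,220,250,280):
    x=np.where(m[v])[0]; w=px2w(i,[(x.min(),v),(x.max(),v)],.157); C.append(w.mean(0)); print(v,x.min(),x.max(),w[:,:2].ravel(),np.linalg.norm(w[0]-w[1]))
C=np.array(C); a=C[0]-C[-1]; yaw=np.degrees(np.arctan2(a[1],a[0])); print("yaw",yaw)
y=np.where(m[:,300:325].any(1))[0]; b=px2w(i,[(311,y.min())],.155)[0]; print("back",y.min(),b)
u=a[:2]/np.linalg.norm(a[:2]); print("origin",C.mean(0)[:2]+u*(u@(b[:2]-C.mean(0)[:2])-.055))
s=px2w(i,[(270,133),(352,132),(351,223),(272,223)],.012); print("stand",s.mean(0))
E
```

```text
160 284 334 [0.4699 0.4131 0.5082 0.4011] 0.040072827207179786
190 285 334 [0.4631 0.39   0.5013 0.3781] 0.040066039584950225
220 270 335 [0.4432 0.37   0.495  0.3538] 0.05425786568144732
250 270 342 [0.4347 0.3453 0.4933 0.327 ] 0.0613937044681409
280 270 333 [0.4258 0.3195 0.4782 0.3031] 0.05490683695772716
yaw 68.84447529084403
back 0 [0.5249 0.5162 0.155 ]
origin [0.5109 0.4626]
stand [0.4815 0.3783 0.012 ]
```

```bash
python3 - <<'E'
from h import *
plan(pose([.4763,.3644,.115],73.2,0))
E
```

```text
from [0.4744 0.3541 0.2992] turn [ 0.04 -0.03 -0.53] then shift [ 0.0104 -0.0011  0.1842]  shift-first [ 0.0103 -0.0013  0.1842]
```

```bash
python3 -m handwheel '[[0.087,0.0104,-0.001,0.03,0,0,-0.5],[0.087,0,0,0.04,0,0,0],[0.087,0,0,0.04,0,0,0],[0.087,0,0,0.04,0,0,0],[0.087,0,0,0.024,0,0,0],[0.087,0,0,0.01,0,0,0],[0.087,0,0,0,0,0,0]]' && python3 -m handwheel '[[0.03,0,0,0,0,0,0],[0.03,0,0,0,0,0,0],[0.03,0,0,0,0,0,0],[0.03,0,0,0,0,0,0],[0.03,0,0,0,0,0,0],[0.03,0,0,0,0,0,0]]' 45
```

```text
time: 14.28
position: [0.4765, 0.3651, 0.1155]
tool_rot: [-2.52, -1.875, -0.002]
ft_force: [-0.8, 0.6, 0.7]
grip_width: 0.998
grip_force: 0.0
time: 15.02
position: [0.4766, 0.3652, 0.1156]
tool_rot: [-2.519, -1.876, -0.002]
ft_force: [-0.6, -0.7, 0.8]
grip_width: 0.475
grip_force: 45.0
```

```bash
python3 -m handwheel '[[0.03,0,0,-0.01,0,0,0],[0.03,0,0,-0.02,0,0,0],[0.03,0,0,-0.03,0,0,0],[0.03,0,0,-0.04,0,0,0],[0.03,0,0,-0.04,0,0,0],[0.03,0,0,-0.04,0,0,0],[0.03,0,0,-0.04,0,0,0],[0.03,0,0,0,0,0,0],[0.03,0,0,0,0,0,0]]'; cat >> h.py <<'E'
F=np.array([.4655,.0053,.062])
def aim(th,pitch,tcp=(-.0102,.1036)):
    P=pose([0,0,0],th,-pitch); xt=P[1].apply([1,0,0]); zt=-P[1].apply([0,0,1])
    return F+xt*(.232+tcp[0])+zt*(tcp[1]-.1225),P[1]
E
python3 - <<'E'
from h import *
for th in(30,40,50):
    T=aim(th,50); print(th,T[0]); U=(T[0]+[0,0,.1],T[1])
p,R,s=cur(); print(s["joint_positions"].round(2))
T=aim(40,50); up=np.array([0,0,.1])
A=(T[0]+up,pose([0,0,0],40,0)[1]); plan((T[0]+up,R)); plan(A); plan((T[0]+up,T[1]),A); plan(T,(T[0]+up,T[1]))
E
```

```text
time: 16.15
position: [0.4759, 0.3646, 0.3353]
tool_rot: [2.519, 1.877, 0.001]
ft_force: [-0.5, -0.4, -2.7]
grip_width: 0.479
grip_force: 45.0
30 [0.60150802 0.08382427 0.21975997]
40 [0.58580616 0.10624885 0.21975997]
50 [0.56644885 0.12560616 0.21975997]
[ 0.16  0.37 -1.14  1.37  0.33  1.61 -1.23]
from [0.4759 0.3646 0.3353] turn [0. 0. 0.] then shift [-0.2161  0.1792  0.0156]  shift-first [-0.2161  0.1792  0.0156]
from [0.4759 0.3646 0.3353] turn [ 3.000e-02 -3.000e-02  3.336e+01] then shift [-0.0819  0.2685  0.0156]  shift-first [-0.2161  0.1792  0.0156]
from [0.5858 0.1062 0.3198] turn [ 0. 50. -0.] then shift [0. 0. 0.]  shift-first [0. 0. 0.]
from [0.5858 0.1062 0.3198] turn [0. 0. 0.] then shift [-0.0766 -0.      0.0643]  shift-first [-0.0766 -0.      0.0643]
```

```bash
python3 -m handwheel '[[0.03,-0.0161,0.0132,0,0,0,0],[0.03,-0.025,0.021,0,0,0,0],[0.03,-0.025,0.021,0,0,0,0],[0.03,-0.025,0.021,0,0,0,0],[0.03,-0.025,0.021,0,0,0,0],[0.03,-0.025,0.021,0,0,0,0],[0.03,-0.025,0.021,0,0,0,0],[0.03,-0.025,0.021,0,0,0,0],[0.03,-0.025,0.019,0,0,0,0]]' && python3 -m handwheel '[[0.03,0,0,0,0,0,5.4],[0.03,0,0,0,0,0,7],[0.03,0,0,0,0,0,7],[0.03,0,0,0,0,0,7],[0.03,0,0,0,0,0,7],[0.03,0,0,0,0,0,0],[0.03,0,0,0,0,0,0]]'; python3 - <<'E'
from h import *
T=aim(40,50); plan((T[0]+[0,0,.1],T[1])); print(cur()[2]["joint_positions"].round(2))
E
```

```text
time: 17.27
position: [0.5856, 0.1048, 0.3336]
tool_rot: [-2.519, -1.875, 0.002]
ft_force: [0.3, -0.2, -2.3]
grip_width: 0.48
grip_force: 45.0
time: 18.15
position: [0.5857, 0.1064, 0.3345]
tool_rot: [-2.95, -1.076, 0.0]
ft_force: [0.5, -0.2, -2.9]
grip_width: 0.479
grip_force: 45.0
from [0.5857 0.1064 0.3345] turn [-9.000e-02  4.999e+01  4.000e-02] then shift [-0.0113  0.0002  0.0095]  shift-first [0.     0.0002 0.0147]
[ 0.55  0.3  -0.99  1.38  0.25  1.59 -1.28]
```

Now tilt nose-down in steps of about 7°.

```bash
python3 -m handwheel '[[0.03,0,0,0,0,5,0],[0.03,0,0,0,0,7,0],[0.03,0,0,0,0,7,0],[0.03,0,0,0,0,7,0],[0.03,0,0,0,0,7,0],[0.03,0,0,0,0,7,0],[0.03,0,0,0,0,6,0],[0.03,0,0,0,0,4,0],[0.03,0,0,0,0,0,0],[0.03,0,0,0,0,0,0]]'; python3 - <<'E'
from h import *
T=aim(40,50); plan((T[0]+[0,0,.1],T[1])); print(cur()[2]["joint_positions"].round(2))
i=ctrl.camera_info("top");p,d=ctrl.get_image("top"); q,_=ctrl.get_image("scene")
cv2.imwrite("pics/w5.png",np.hstack([crop(p,220,150,200,150,2),crop(q,230,170,200,150,2)]))
E
```

```text
time: 19.4
position: [0.5861, 0.1074, 0.3355]
tool_rot: [-2.454, -0.895, -1.145]
ft_force: [0.3, -0.1, -1.8]
grip_width: 0.481
grip_force: 45.0
from [0.5861 0.1074 0.3355] turn [-0.03 -0.    0.08] then shift [-0.0127  0.0007  0.0094]  shift-first [-0.0127  0.0007  0.0094]
[ 0.83 -0.29 -0.58  2.07 -1.05  0.98 -0.17]
```

View pics/w5.png

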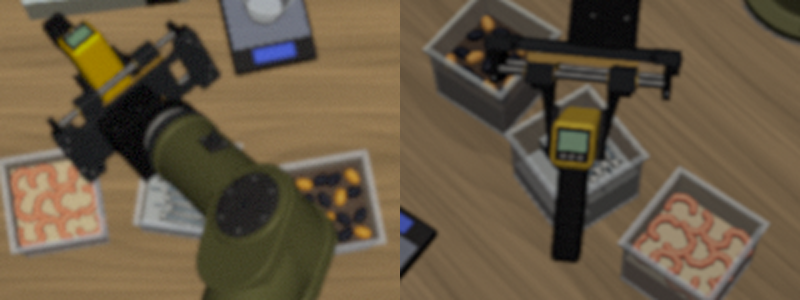

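The thermometer is held nose-down, with its back display facing the scene camera at (572,140), clear above the fish tub. Lowering along the vertical.

```bash
python3 -m handwheel '[[0.03,-0.012,0,0.01,0,0,0],[0.03,-0.016,0.001,0.013,0,0,0],[0.03,-0.016,0,0.013,0,0,0],[0.03,0,0,0,0,0,0],[0.03,0,0,0,0,0,0]]'; python3 - <<'E'
from h import *
plan(aim(40,50)); print(cur()[2]["joint_positions"].round(2))
E
```

```text
time: 20.12
position: [0.5866, 0.1054, 0.279]
tool_rot: [-2.453, -0.892, -1.147]
ft_force: [0.4, -0.3, -2.1]
grip_width: 0.48
grip_force: 45.0
from [0.5866 0.1054 0.279 ] turn [ 0.04 -0.11 -0.04] then shift [-0.0454 -0.0011  0.038 ]  shift-first [-0.0455 -0.0011  0.0379]
[ 0.81 -0.23 -0.59  2.15 -1.11  0.88 -0.06]
```

```bash
python3 -m handwheel '[[0.03,-0.015,-0.001,0.012,0,0,0],[0.03,-0.015,0,0.013,0,0,0],[0.03,-0.01,0,0.009,0,0,0],[0.03,-0.005,0,0.004,0,0,0],[0.03,0,0,0,0,0,0],[0.03,0,0,0,0,0,0],[0.03,0,0,0,0,0,0],[0.03,0,0,0,0,0,0]]'; python3 - <<'E'
from h import *
plan(aim(40,50)); print(cur()[2]["joint_positions"].round(2))
I=ctrl.camera_info("scene");p,d=ctrl.get_image("top"); q,_=ctrl.get_image("scene")
R=aim(40,50)[1]; xt=R.apply([1,0,0]); zt=-R.apply([0,0,1]); P,Rm,_=cur()
o=P+xt*.0102-zt*.1036; B=[o+xt*.055+zt*.145, o+xt*.055+zt*.1, o-zt*0, o+xt*(-.112)+zt*.1225, F]
print("pred px scene back-top,back-bot,foot,lens,F",w2px(I,B).round(0).tolist())
cv2.imwrite("pics/w6.png",np.hstack([crop(p,220,150,200,150,2),crop(q,230,170,200,150,2)]))
E
```

```text
time: 21.12
position: [0.586, 0.1063, 0.22]
tool_rot: [-2.454, -0.892, -1.147]
ft_force: [0.3, 0.3, -2.6]
grip_width: 0.48
grip_force: 45.0
from [0.586  0.1063 0.22  ] turn [ 0.05 -0.1  -0.02] then shift [-0.0003 -0.     -0.    ]  shift-first [-0.0003 -0.     -0.    ]
[ 0.79 -0.15 -0.61  2.22 -1.18  0.77  0.08]
pred px scene back-top,back-bot,foot,lens,F [[317.0, 261.0], [315.0, 283.0], [313.0, 321.0], [322.0, 256.0], [325.0, 247.0]]
```

View pics/w6.png

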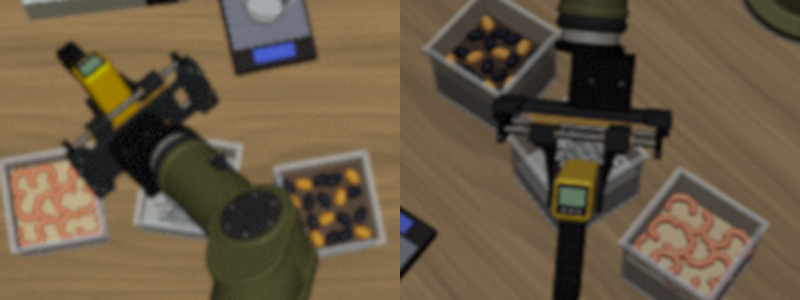

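The thermometer sits where predicted: back face seen at (573,182–220), predicted (574,182)–(570,226). It is clear of the tubs, so I'm handing in.

```bash
python3 -c "
from bench import ctrl
print(ctrl.close_job())"
```

```text
the job is handed in; nothing more can be done
None
```

Job handed in after about 21 s of robot time, with no verdict returned: the tongs hang astride the rail bar and are let go, and the thermometer is held 50° nose-down, by my measurements with its beam spot on the middle of the fish and touching nothing else.

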